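# Snug up the centre bolt of the dessert stand

## Robot

A 6-joint arm with a two-finger parallel gripper is mounted at the origin on the work surface. World frame = base frame: x ahead of the robot, y to its left, z up, the work surface at z = 0. Lengths are in mm, angles in rad, forces in N, time in s.
With the tool pointing down it reaches from about 375 to 750 mm from the base axis. Payload 9 kg.
Tool frame: the origin (TCP) lies between the finger pads; the fingertips stand 8 mm ahead of it and the grasp point (between the pads) lies 11 mm behind it (arm.tip_extent is the z of the fingertips in the tool frame, in mm); z points along the fingers, y is the line along which they close (so a half turn about z gives the same grasp; the last joint's range is limited). The gripper opens to 85 mm and grips with 20 to 120 N. Pads are 22 mm wide; open, the fingers measure 114 mm over their backs; the gripper's body (76 mm by 85 mm) begins 54 mm behind the grasp point. The pads swing forward as they close: fully open they stand 13 mm farther back than shut.
Start: joints at [-0.218, 0.104, 0.097, 1.564, 0, 1.353], TCP at [600.03, 0.003, 239.331] pointing down, gripper open.
Joint ranges: [-2.99, 2.99], [-0.84, 1.86], [-1.1, 1.16], [-1.84, 2.11], [-1.51, 1.56], [-3.14, 3.14]. Speed limits (rad/s): [2.22, 2.22, 2.57, 3.14, 3.14, 3.14].

## Interface

Orientations are given as [roll, pitch, yaw] about the fixed x, y, z axes, in that order (R = Rz(yaw) Ry(pitch) Rx(roll)).
In Python, from rig import readout, eyes, workorder, arm gives the robot as it stands. The module is installed in compiled form; this text tells all that it offers.
- The arm moves only by the shell command python3 -m creep 'ROWS'. ROWS is a JSON list of rows, 1 to 12 of them, each of 7 numbers: a rotation vector rx, ry, rz in units of 0.2 rad, then dx, dy, dz in shares of the most that a row can go, 1 being 62.5 mm, then the opening from 0.0 (shut) to 1.0 (fully open); each row shifts and turns the commanded pose from where the row before left it, along the tool's axes as they then stand; what a row does not reach is not made up. A row lasts 1/8 s, in which the tool goes at most 62.5 mm and 0.188 rad, less where a joint would pass 70% of its speed; a pose out of reach is approached as far as the arm can. The fingers move at their own pace and stop on an object; the grip force is fixed at half the most. Time passes only in rows, so rows that do not move let the fingers close. It prints the time, the measured TCP pose, the force, the opening and the grip force at its end. Input that does not fit is refused with a message, and nothing moves.
- readout.sense(): the state, without advancing time (a new reading comes with each control period).
- eyes.camera(name): name is "scene" or "side" or "wrist"; returns a dict with "color" (384x512x3 uint8, blue, green, red), "range_z" (384x512 float32, mm along the optical axis (not along the pixel's ray), 0 where there is no reading), "fx", "fy", "cx", "cy" (pixels), "rvec" (rotation vector, rad) and "tvec" (3), from world to camera coordinates, as OpenCV has them; the wrist camera has in their place "tool_from_camera" (4x4, takes a point from camera to tool coordinates, whose origin is the TCP and whose axes are the flange's). Camera axes: x right, y down, z forward; pixel columns grow to the right and rows downward; lengths in mm; the calibration is good to about 2 mm. A picture is of the moment at which its call begins: read the wrist's pose just before it.
- workorder.close_job(): hands the job in; it is judged then, once.
Trained networks look in the newest picture that a camera, given by its name, has taken for a name from the list of things; names that differ only in an ending like _2 or _b are one class to them, and where a whole thing is asked for, a point or a joint stands for the part that bears it (a point fixed in the world has none). Each returns a list of dicts, best first, with "confidence" (0 to 1); they miss things now and then, are a little off and sometimes report something else, mostly with a low value. They report only what shows in the picture. A call takes as long as a camera call.
- eyes.find_in(target, camera): "rect" ([left, top, width, height] as shares, 0 to 1, of the picture: columns of its width, rows of its height, round what is visible of it).
- eyes.place_of(target, camera): "position" ([row, column] as shares, 0 to 1, of the picture: columns of its width, rows of its height: a listed point, or the origin of a listed thing).
The state is a dict: "time": time; "joint_positions": joint angles; "joint_vel": joint speeds; "effort": joint torques, N m; "position": TCP position; "orientation": TCP orientation; "wrist_force": force on the tool from outside, world axes, zero at the start; "torque": the same for the moment, N m; "finger_gap": opening from 0.0 (shut) to 1.0 (fully open); "grip_force": force on a finger pad.
Only numpy, scipy, OpenCV 4.12 (cv2) and the standard library are available. Lean on these libraries where they do the work, as an engineer would, in place of code of your own. Each camera call takes 0.05 s, during which the arm holds its last target. There are 200 camera calls.

## Task

The stone plate of the dessert stand has just been set on its foot and its centre bolt is still loose. Take the red T-handle hex key from the wooden rack, feel gently for the bolt's hex socket down in the steel hub without pressing hard, seat the key fully home and turn the bolt clockwise, regrasping the T-bar as you go, until it comes up snug, but do not overtighten it. Then draw the key out and stand it upright in the free hole of the rack, leaving the other keys and the things on the table alone.

Things in the scene. Friction and masses are not known exactly. Their poses are not given: they have to be found in the camera images.
- stand: Dessert stand: steel foot, round grey stone plate 260 mm across, top 90 mm above the table, and in its middle a steel hub 60 mm across and 24 mm high. Fixed. Origin: centre of its underside. The bolt stands in an oversize hole of the hub: its socket lies up to 5.4 mm off the hub's middle, and how its hexagon lies is unknown; feel for both. Searching with over 20 N harms it.
- hub (a point): Middle of the hub's round mouth, 114 mm above the table, z up. In it a recess 36 mm wide; 6 mm down lies the flat brass head (25 mm across, upright axis) of the bolt, with a hex socket 12.7 mm across flats in its middle, 16 mm deep, black floor 22 mm below the mouth. The key is home when its tip stands on that floor; it has some 6 degrees of turning play there.
- bolt (a joint): Angle of the bolt (rad), grows as it turns clockwise seen from above. Starts between 0.6 and 2.1, turns with a steady drag of about 0.08 N m, and stops dead on its seat at 4.0 (snug: over 3.95). It stays where it is left.
- red_key: 12 mm T-handle hex key, red handle, 140 g, 103 mm long. Origin: centre of its tip; z up the shaft, x along the T-bar. Hex shaft 12 mm across flats, one pair facing along x; its lowest 4 mm a round nose tapering to 8.4 mm, which enters the socket at any angle, about 4 mm, until the hexagons match. Red neck 16 mm thick from 70 to 85 mm up, then the T-bar: 70 long (x), 16 thick (y), 18 high.
- red_key_grip (a point): Middle of the red T-bar, 94 mm above the key's tip: the place to grip it, across its 16 mm.
- rack: Wooden key rack 195 x 52 x 45 mm, fixed. Three upright holes 17 mm square in a row along its x axis at x = -65, 0 and 65 mm, mouths widened by 2 mm, 37 mm deep, floor 8 mm above the table. Origin: centre of its underside. The three keys stand upright in them in any order, T-bars within 0.2 rad of the rack's y axis.
- blue_key: 10 mm T-handle key with a blue handle, same shape as the red one. Leave alone. Origin: its tip.
- yellow_key: 8 mm T-handle key with a yellow handle, same shape. Leave alone. Origin: its tip.
- hub_cap: Brass cap, 66 mm across, 36 mm high, lying on the table. Leave alone. Origin: centre of its underside.
- egg_cup: Crystal cup with a white egg dessert, 88 mm across, 105 mm high. Leave alone. Origin: centre of its underside.
- trifle_cone: Glass cone with layered dessert, 92 mm across, 130 mm high. Leave alone. Origin: centre of its underside.
- cake_server: Steel cake server, 240 mm long, lying on the table. Leave alone. Origin: under its middle.
- stretch (a joint): How far the seated bolt has been wrung on past its seat (rad, clockwise, 0 before): it yields like a stiff spring, about 0.1 N m to start and 3 N m more per rad, and partly springs back when let go. Snug is 0.015 or more under the key (some 0.15 N m); past 0.2 (some 0.7 N m) it is overtightened.

How it is judged (in metres and radians):
On the way, in this order (a step that is already met when the one before it is completed fails the run):
1. the red key is seated fully home in the bolt's socket: its tip at least 18 mm below the hub's mouth and over the hub (z of red_key in the frame of hub below -0.018 m and horizontal distance between red_key and hub below 0.009 m), for 0.1 s.
2. the bolt has been turned on to its seat and snugged with the key in it (value of joint bolt above 3.95 rad and horizontal distance between red_key and hub below 0.012 m and z of red_key in the frame of hub below -0.012 m and value of joint stretch above 0.015 rad), for 0.1 s.
At the end, for the whole second after the job is handed in: The bolt is on its seat (its angle over 3.92 rad), and the red key stands released and at rest on the floor of a hole of the rack (tip 3 to 14 mm above the table, leaning less than 0.15 rad) (value of joint bolt above 3.92 rad and z of red_key in the frame of rack between 0.003 and 0.014 m and x of red_key in the frame of rack between -0.075 and 0.075 m and y of red_key in the frame of rack between -0.012 and 0.012 m and angle between red_key's own z axis and vertical below 0.15 rad and linear speed of red_key below 0.03 m/s); the robot touches nothing.
It fails at once if in the search, before the key is home and the bolt snug, the key is pressed on the stand or its bolt with more than 20 N (contact force between red_key and stand above 20 N and z of red_key in the frame of hub above -0.018 m and value of joint bolt below 3.9 rad).
It fails at once if the bolt is overtightened (wrung more than 0.2 rad past its seat) (value of joint stretch above 0.2 rad).
It fails at once if another key is taken out or pushed over (distance of any of blue_key, yellow_key from where it was at the start of the episode above 0.025 m).
It fails at once if a bystander is moved more than 30 mm (distance of any of hub_cap, egg_cup, trifle_cone, cake_server from where it was at the start of the episode above 0.03 m).
It fails at once if the egg cup or the cone is tipped (angle between any of egg_cup, trifle_cone's own z axis and vertical above 0.3 rad).
It also fails if it takes over 69 s, if anything falls off the work surface, if the arm or the gripper's body presses on something with over 40 N, if the wrist force passes 120 N, or if a joint passes its speed limit or range.

## Working session

There is one attempt and no reset: what is moved stays moved. The work goes in short steps, Python scripts to look and compute and a shell command to move; the robot and the scene stay as the last step left them, time stands still between calls to the robot, and variables do not carry over. Pictures are saved under pics/ and viewed, at most 10 in all, crops included, and the job is handed in when it is done.

```bash
mkdir -p pics; cat > h.py <<'E'
import numpy as np, cv2
from rig import readout, eyes, workorder, arm
from scipy.spatial.transform import Rotation as R
def cam(n):
    s=readout.sense(); c=eyes.camera(n)
    if n=="wrist":
        T=np.eye(4); T[:3,:3]=R.from_euler('xyz',s['orientation']).as_matrix(); T[:3,3]=s['position']
        W=T@np.array(c['tool_from_camera'])
    else:
        M=np.eye(4); M[:3,:3]=cv2.Rodrigues(np.array(c['rvec'],float))[0]; M[:3,3]=np.ravel(c['tvec']); W=np.linalg.inv(M)
    c['W']=W; return c
def cloud(c):
    d=c['range_z']; v,u=np.mgrid[:d.shape[0],:d.shape[1]]
    P=np.stack([(u-c['cx'])/c['fx']*d,(v-c['cy'])/c['fy']*d,d],-1)
    P=P@c['W'][:3,:3].T+c['W'][:3,3]; P[d<=0]=np.nan; return P
def onz(c,row,col,z):
    r=c['W'][:3,:3]@np.array([(col-c['cx'])/c['fx'],(row-c['cy'])/c['fy'],1]); o=c['W'][:3,3]
    return o+r*(z-o[2])/r[2]
E
python3 - <<'E'
from h import *
s=readout.sense(); print({k:np.round(v,3).tolist() for k,v in s.items()}, arm.tip_extent)
for n in ("scene","side","wrist"):
    c=cam(n); cv2.imwrite(f'pics/{n}0.png',c['color']); print(n,np.round(c['W'],3).tolist(),c['fx'])
    for t,z in (("hub",114),("red_key_grip",102),("red_key",8),("rack",0),("blue_key",8),("yellow_key",8),("stand",0),("hub_cap",0),("egg_cup",0),("trifle_cone",0),("cake_server",0)):
        for r in eyes.place_of(t,n)[:1]:
            p=r['position']; print(t,round(r['confidence'],2),np.round([p[0]*384,p[1]*512]),np.round(onz(c,p[0]*384,p[1]*512,z),1))
E
```

```text
{'time': 0.0, 'joint_positions': [-0.218, 0.105, 0.096, 1.564, -0.0, 1.353], 'joint_vel': [0.001, 0.0, -0.0, -0.001, 0.001, 0.0], 'effort': [0.001, -55.693, 50.364, 0.017, -0.0, -0.0], 'position': [599.675, 0.111, 238.52], 'orientation': [-3.14, -0.0, 1.571], 'wrist_force': [-0.368, 0.333, 0.658], 'torque': [-0.014, 0.056, -0.052], 'grip_force': 0.0, 'finger_gap': 1.0} 8.0
scene [[0.531, 0.666, -0.524, 1018.66], [0.847, -0.419, 0.327, -262.116], [-0.001, -0.617, -0.787, 796.556], [0.0, 0.0, 0.0, 1.0]] 362.0028428267795
hub 0.71 [196. 237.] [557.9 -12.  114. ]
red_key_grip 0.66 [244. 103.] [ 508.  -324.7  102. ]
red_key 0.85 [261. 116.] [ 501.2 -321.4    8. ]
rack 0.93 [263. 119.] [ 504.2 -315.3    0. ]
blue_key 0.87 [245. 106.] [ 443.7 -327.3    8. ]
yellow_key 0.79 [284. 126.] [ 569.2 -321.2    8. ]
stand 0.65 [226. 239.] [568.4 -16.2   0. ]
hub_cap 0.69 [225. 239.] [564.9 -13.5   0. ]
egg_cup 0.76 [183. 352.] [616.4 331.8   0. ]
trifle_cone 0.7 [133. 334.] [428. 423.   0.]
cake_server 0.66 [283. 316.] [798.9  57.    0. ]
side [[0.959, -0.171, 0.227, 287.526], [-0.283, -0.502, 0.817
[... 270 characters left out ...]
0. ]
blue_key 0.7 [293. 272.] [ 503.8 -311.8    8. ]
yellow_key 0.79 [293. 295.] [ 560.7 -329.7    8. ]
stand 0.72 [169. 199.] [431.3 442.    0. ]
hub_cap 0.73 [196. 180.] [333.4 249.8   0. ]
egg_cup 0.8 [176. 246.] [596.6 318.    0. ]
trifle_cone 0.79 [171. 199.] [429.5 417.4   0. ]
cake_server 0.78 [200. 319.] [800.1  67.7   0. ]
wrist [[1.0, -0.0, 0.001, 599.721], [-0.0, -0.951, -0.308, 79.262], [0.001, 0.308, -0.951, 373.761], [0.0, 0.0, 0.0, 1.0]] 304.3745795956034
hub 0.89 [200. 212.] [557.6 -10.3 114. ]
rack 0.74 [360. 200.] [ 507.2 -314.5    0. ]
stand 0.81 [170. 225.] [556.7 -10.    0. ]
hub_cap 0.64 [171. 222.] [553.9 -10.8   0. ]
cake_server 0.35 [363. 200.] [ 507.  -319.8    0. ]
```

View pics/side0.png

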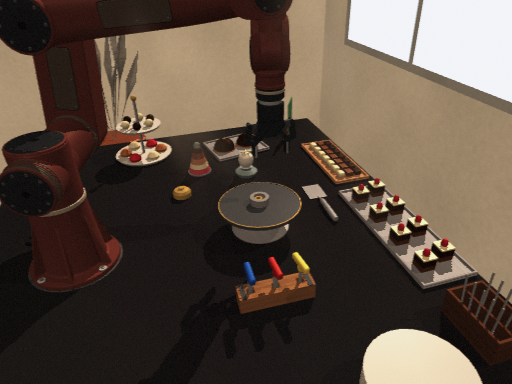

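View pics/wrist0.png

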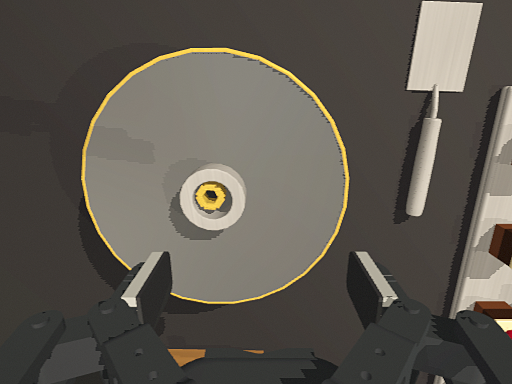

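The side view shows the keys in the rack as blue (250,272), red (277,268) and yellow (300,262), so red is in the middle. In the wrist view the hub mouth is near (212,199) and its socket near (209,196). I'm moving above the rack and making a half turn, so the last joint keeps a long clockwise range.

The manual's scale: shifts go in shares of 62.5 mm and turns go in units of 0.2 rad. Converting my numbers, -53 mm is -0.848, -15 mm is -0.24, -0.18 rad is -0.9.

```bash
python3 -m creep '[[0, 0, -0.9, -0.848, -0.24, 0, 0.5], [0, 0, 0, 0, 0, 0, 0.5]]'; python3 - <<'E'
from h import *
print(np.round(readout.sense()['joint_positions'],3))
E
python3 -m creep '[[0, 0, 0.9, 0, 0, 0, 0.5], [0, 0, 0, -0.848, -0.24, 0, 0.5], [0, 0, 0, -0.848, -0.24, 0, 0.5], [0, 0, 0, -0.848, -0.24, 0, 0.5], [0, 0, 0, -0.848, -0.24, 0, 0.5], [0, 0, 0, -0.848, -0.24, 0, 0.5], [0, 0, -0.925, 0, 0, 0, 0.5], [0, 0, -0.925, 0, 0, 0, 0.5], [0, 0, -0.925, 0, 0, 0, 0.5], [0, 0, -0.925, 0, 0, 0, 0.5], [0, 0, -0.925, 0, 0, 0, 0.5]]'
python3 -m creep '[[0, 0, -0.925, 0, 0, 0, 0.5], [0, 0, -0.925, 0, 0, 0, 0.5], [0, 0, -0.925, 0, 0, 0, 0.5], [0, 0, -0.925, 0, 0, 0, 0.5], [0, 0, -0.925, 0, 0, 0, 0.5], [0, 0, -0.925, 0, 0, 0, 0.5], [0, 0, -0.925, 0, 0, 0, 0.5], [0, 0, -0.925, 0, 0, 0, 0.5], [0, 0, -0.925, 0, 0, 0, 0.5], [0, 0, -0.925, 0, 0, 0, 0.5], [0, 0, -0.925, 0, 0, 0, 0.5], [0, 0, -0.925, 0, 0, 0, 0.5]]'
python3 -m creep '[[0, 0, 0, 0, 0, 0, 0.5], [0, 0, 0, 0, 0, 0, 0.5]]'
cat > look.py <<'E'
from h import *
c=cam("wrist"); cv2.imwrite('pics/rack1.png',c['color'])
s=readout.sense(); print(np.round(s['position'],1),np.round(s['orientation'],3),np.round(s['joint_positions'],3),s['finger_gap'])
P=cloud(c); hsv=cv2.cvtColor(c['color'],cv2.COLOR_BGR2HSV); H,S,V=cv2.split(hsv)
for n,m in (('red',((H<6)|(H>174))&(S>180)&(V>90)),('blue',(H>105)&(H<125)&(S>150)),('yellow',(H>20)&(H<32)&(S>150))):
    Q=P[m]; Q=Q[np.isfinite(Q).all(1)]; Q=Q[(abs(Q[:,1]+318)<80)&(Q[:,2]>60)]
    if len(Q)<30: print(n,len(Q)); continue
    top=np.median(np.sort(Q[:,2])[-len(Q)//4:]); T=Q[Q[:,2]>top-4]
    r=cv2.minAreaRect(T[:,:2].astype(np.float32)); print(n,len(T),round(top,1),np.round(T.mean(0),1),np.round(r[0],1),np.round(r[1],1),round(r[2],1))
E
python3 look.py
```

```text
time: 2.05
position: [584.5, -55.5, 239.3]
orientation: [-3.141, 0.001, 1.751]
wrist_force: [0.3, 0.2, -0.8]
finger_gap: 0.604
grip_force: 0.0
[-3.170e-01  6.500e-02  5.600e-02  1.562e+00 -1.000e-03  1.074e+00]
time: 3.42
position: [510.3, -317.5, 239.3]
orientation: [3.141, 0.0, 2.501]
wrist_force: [0.4, 0.1, -0.8]
finger_gap: 0.504
grip_force: 0.0
time: 4.92
position: [510.3, -317.5, 239.3]
orientation: [-3.141, 0.0, -1.562]
wrist_force: [0.8, 1.0, 0.0]
finger_gap: 0.501
grip_force: 0.0
time: 5.18
position: [510.2, -317.7, 239.4]
orientation: [-3.141, -0.0, -1.572]
wrist_force: [0.8, -0.9, -0.2]
finger_gap: 0.504
grip_force: 0.0
[ 510.1 -317.8  239.3] [-3.141 -0.    -1.571] [-0.775  0.107  0.101  1.564  0.    -2.345] 0.5000925503868029
red 892 111.3 [ 508.  -324.7  110.2] [ 508.4 -320. ] [15.1 68.4] 2.2
blue 12 106.2 [ 452.1 -315.8  120.7] [ 483.2 -303.6] [123.4  59.6] 24.3
yellow 1153 111.3 [ 573.  -322.6  110.4] [ 568.7 -321.7] [24.7 67.9] 6.3
```

View pics/rack1.png

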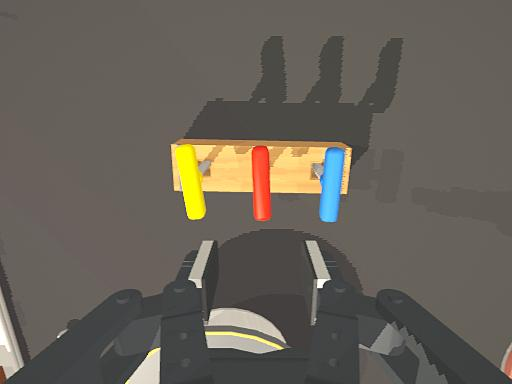

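Red bar runs from (260,147) to (262,219), upright in the middle hole with its neighbours clear. I'm correcting the small offset and yaw, then descending.

```bash
python3 -m creep '[[0, 0, -0.19, 0.0352, 0.0272, 0, 0.4], [0, 0, 0, 0, 0, 0.64, 0.4], [0, 0, 0, 0, 0, 0.64, 0.4], [0, 0, 0, 0, 0, 0.48, 0.4], [0, 0, 0, 0, 0, 0.32, 0.4], [0, 0, 0, 0, 0, 0.2928, 0.4], [0, 0, 0, 0, 0, 0, 0.4], [0, 0, 0, 0, 0, 0, 0], [0, 0, 0, 0, 0, 0, 0], [0, 0, 0, 0, 0, 0, 0], [0, 0, 0, 0, 0, 0, 0], [0, 0, 0, 0, 0, 0, 0]]'; python3 -m creep '[[0, 0, 0, 0, 0, 0, 0], [0, 0, 0, 0, 0, -0.24, 0], [0, 0, 0, 0, 0, -0.32, 0], [0, 0, 0, 0, 0, -0.48, 0], [0, 0, 0, 0, 0, -0.64, 0], [0, 0, 0, 0, 0, -0.72, 0], [0, 0, 0, 0, 0, 0, 0]]'; python3 - <<'E'
from h import *
c=cam("wrist"); cv2.imwrite('pics/lift.png',c['color'])
s=readout.sense(); print(np.round(s['position'],1),np.round(s['orientation'],3),np.round(s['wrist_force'],2),np.round(s['torque'],3))
P=cloud(c); p=s['position']
m=np.isfinite(P).all(-1)&(abs(P[...,0]-p[0])<25)&(abs(P[...,1]-p[1])<45)&(P[...,2]<p[2]-8)&(P[...,2]>p[2]-110)&(P[...,2]>115)
Q=P[m]; print(len(Q), Q.min(0),Q.max(0))
for z in range(-85,-5,10):
    q=Q[(Q[:,2]-p[2]>z)&(Q[:,2]-p[2]<z+10)]
    if len(q)>5: print(z,len(q),np.round(np.r_[q.min(0),q.max(0),q.mean(0)],1))
E
```

```text
time: 6.72
position: [508.9, -320.8, 92.3]
orientation: [-3.14, -0.002, -1.53]
wrist_force: [-0.2, 0.4, 5.2]
finger_gap: 0.171
grip_force: 59.7
time: 7.6
position: [509.6, -321.4, 246.8]
orientation: [-3.136, -0.006, -1.53]
wrist_force: [0.6, 0.1, -1.9]
finger_gap: 0.174
grip_force: 59.0
[ 509.  -320.9  244. ] [-3.139e+00 -3.000e-03 -1.529e+00] [ 0.54 -0.05 -2.27] [-0.024 -0.011 -0.059]
21 [ 506.33343492 -326.67818806  166.18637958] [ 513.80940011 -325.75812131  170.35070635]
-85 12 [ 506.3 -326.6  166.2  513.8 -325.8  168.8  510.4 -326.1  167.3]
-75 9 [ 507.1 -326.7  169.2  513.  -326.   170.4  510.1 -326.3  169.7]
```

View pics/lift.png

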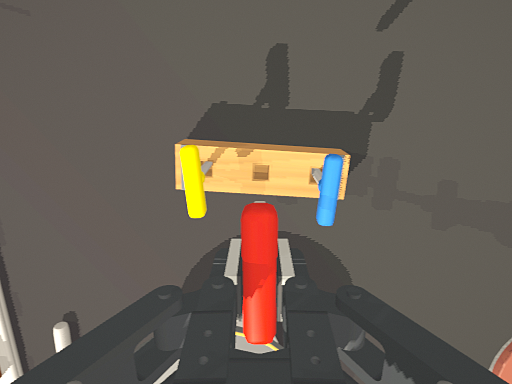

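The key is held upright and lifted out cleanly; the free hole shows at (261,172). Next I'm carrying it beside the hub for a closer look at the socket.

In the tool's units: -54 mm is -0.864, 29 mm is 0.464.

```bash
python3 -m creep '[[0, 0, 0, -0.864, -0.1472, 0, 0], [0, 0, 0, -0.864, -0.1472, 0, 0], [0, 0, 0, -0.864, -0.1472, 0, 0], [0, 0, 0, -0.864, -0.1472, 0, 0], [0, 0, 0, -0.864, -0.1472, 0, 0], [0, 0, 0, -0.864, -0.1472, 0, 0], [0, 0, 0, -0.864, -0.1472, 0, 0], [0, 0, 0, 0, 0, 0.464, 0], [0, 0, 0, 0, 0, 0, 0], [0, 0, 0, 0, 0, 0, 0]]'; python3 - <<'E'
from h import *
c=cam("wrist"); cv2.imwrite('pics/hub1.png',c['color'])
s=readout.sense(); p=np.array(s['position']); print(np.round(p,1),np.round(s['orientation'],3),np.round(s['joint_positions'],3))
P=cloud(c); H,S,V=cv2.split(cv2.cvtColor(c['color'],cv2.COLOR_BGR2HSV))
rt=R.from_euler('xyz',s['orientation']).as_matrix()
red=((H<6)|(H>174))&(S>180)&(V>90); Q=(P[red]-p)@rt; Q=Q[np.isfinite(Q).all(1)]; T=Q[abs(Q[:,2]+19)<3]
r=cv2.minAreaRect(T[:,:2].astype(np.float32)); print('bar tool',len(T),np.round(T.mean(0),1),np.round(r[0],1),np.round(r[1],1),r[2])
# ring points of hub mouth
for r in eyes.place_of("hub","wrist")[:1]:
    a=np.array(r['position'])*[384,512]; print(a,onz(c,*a,114))
u,v=int(a[1]),int(a[0]); k=c['color'][max(v-32,0):v+32,max(u-40,0):u+40]; print(max(v-32,0),max(u-40,0))
cv2.imwrite('pics/hubcrop.png',cv2.resize(k,None,fx=9,fy=9,interpolation=cv2.INTER_CUBIC))
E
```

```text
time: 8.9
position: [556.8, 59.7, 212.3]
orientation: [3.141, -0.0, -1.53]
wrist_force: [0.6, -0.2, -1.3]
finger_gap: 0.174
grip_force: 58.8
[557.2  59.5 212.8] [-3.141 -0.    -1.531] [-0.127 -0.022 -0.08   1.512 -0.    -1.738]
bar tool 3765 [  1.6   0.4 -17.6] [-1.1  0.5] [67.5 14.7] 0.05821327492594719
[107.0976 261.6832] [557.54074666 -11.35767764 114.        ]
75 221
```

View pics/hubcrop.png

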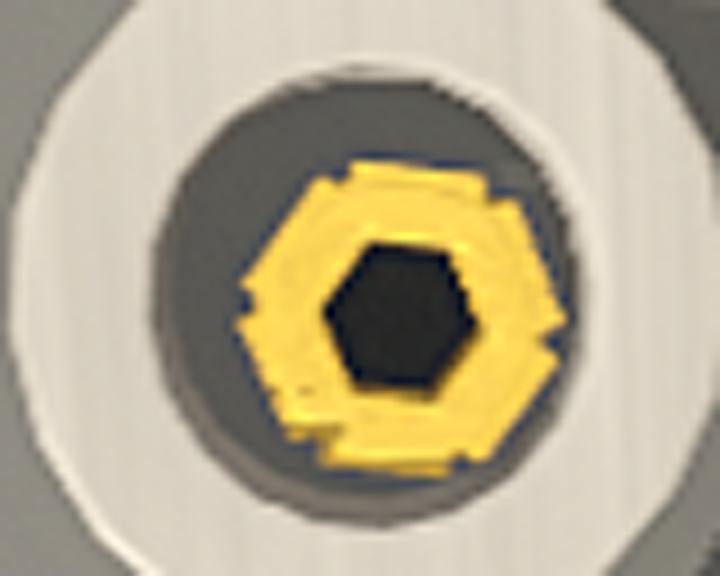

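The socket hexagon shows as a black hexagon, with crop corners (325,312), (370,243), (450,252), (480,322), (437,395) and (355,388). I'm turning those into a position and angle.

```bash
python3 - <<'E'
from h import *
c=cam("wrist"); s=readout.sense(); p=np.array(s['position']); rt=R.from_euler('xyz',s['orientation']).as_matrix()
k=np.array([(325,312),(370,243),(450,252),(480,322),(437,395),(355,388)])
k=(k+.5)/9-.5+[221,75]
W=np.array([onz(c,v,u,108) for u,v in k]); C=W.mean(0); T=(W-p)@rt; t=T.mean(0)
print('world',np.round(C,2),'tool',np.round(t,2),'rad',np.round(np.linalg.norm(T-t,axis=1),2))
a=np.degrees(np.arctan2(*(T-t)[:,1::-1].T)); print('corner angles tool',np.round(a,1))
z=np.exp(6j*np.radians(a)).mean(); print('corner mod60 in tool',np.degrees(np.angle(z))/6, abs(z))
# hub centre from mouth ellipse in crop
m=np.array([(368,66),(368,524),(152,300),(588,290)]); m=(m+.5)/9-.5+[221,75]
print('mouth',[np.round(onz(c,v,u,114),1) for u,v in m])
E
```

```text
world [555.33  -9.36 108.  ] tool [ 68.65   5.03 105.03] rad [6.59 6.74 6.68 6.51 6.89 6.94]
corner angles tool [ -85.   -24.4   35.9   92.1  154.7 -144.5]
corner mod60 in tool -25.19694157261142 0.9913626434764387
mouth [array([559.1, -29. , 114. ]), array([557.6,   7.1, 114. ]), array([576.1, -10.3, 114. ]), array([540.4, -12.5, 114. ])]
```

In the tool's units: 5 mm is 0.08, 35 mm is 0.56, 0.084 rad is 0.42.

```bash
python3 -m creep '[[0, 0, 0, 0.56, 0.0384, 0, 0], [0, 0, 0, 0.552, 0.0384, 0, 0], [0, 0, 0.42, 0, 0, 0, 0], [0, 0, 0, 0, 0, 0, 0], [0, 0, 0, 0, 0, 0.16, 0], [0, 0, 0, 0, 0, 0.08, 0], [0, 0, 0, 0, 0, 0, 0], [0, 0, 0, 0, 0, 0, 0]]'; python3 -m creep '[[0, 0, 0, 0, 0, 0.032, 0], [0, 0, 0, 0, 0, 0, 0]]'; python3 -m creep '[[0, 0, 0, 0, 0, 0.024, 0], [0, 0, 0, 0, 0, 0, 0]]'; python3 -m creep '[[0, 0, 0, 0, 0, 0.016, 0], [0, 0, 0, 0, 0, 0, 0]]'
```

```text
time: 10.05
position: [555.1, -9.3, 197.1]
orientation: [-3.141, -0.0, -1.613]
wrist_force: [0.1, -0.5, -1.5]
finger_gap: 0.175
grip_force: 59.0
time: 10.3
position: [555.1, -9.4, 195.0]
orientation: [-3.142, -0.0, -1.613]
wrist_force: [0.3, 0.7, -1.3]
finger_gap: 0.175
grip_force: 59.0
time: 10.55
position: [555.1, -9.5, 193.4]
orientation: [3.141, 0.0, -1.614]
wrist_force: [0.2, 0.8, -1.4]
finger_gap: 0.177
grip_force: 59.0
time: 10.8
position: [555.1, -9.5, 192.5]
orientation: [-3.142, 0.0, -1.614]
wrist_force: [-0.1, -1.2, -1.2]
finger_gap: 0.177
grip_force: 59.0
```

```bash
for i in 1; do python3 -m creep '[[0, 0, 0, 0, 0, 0.016, 0], [0, 0, 0, 0, 0, 0, 0]]'; done;  python3 -m creep '[[0, 0, 0, 0, 0, 0.016, 0], [0, 0, 0, 0, 0, 0, 0]]' | egrep 'pos|force: \['; python3 -m creep '[[0, 0, 0, 0, 0, 0.016, 0], [0, 0, 0, 0, 0, 0, 0]]'| egrep 'pos|force: \['
```

```text
time: 11.05
position: [555.1, -9.4, 191.4]
orientation: [3.142, 0.0, -1.614]
wrist_force: [-0.2, 0.2, -1.3]
finger_gap: 0.178
grip_force: 59.0
position: [555.1, -9.5, 190.4]
wrist_force: [-0.5, 0.2, -1.2]
position: [555.1, -9.4, 189.4]
wrist_force: [0.2, 0.4, -1.5]
```

```bash
python3 -m creep '[[0, 0, 0, 0, 0, 0.016, 0], [0, 0, 0, 0, 0, 0, 0]]' | egrep 'pos|force: \['; python3 -m creep '[[0, 0, 0, 0, 0, 0.016, 0], [0, 0, 0, 0, 0, 0, 0]]'| egrep 'pos|force: \['; python3 -m creep '[[0, 0, 0, 0, 0, 0.016, 0], [0, 0, 0, 0, 0, 0, 0]]'| egrep 'pos|force: \['
```

```text
position: [555.2, -9.5, 188.5]
wrist_force: [0.8, -0.6, -0.6]
position: [555.1, -9.5, 187.4]
wrist_force: [0.0, -0.7, -1.3]
position: [555.1, -9.6, 186.5]
wrist_force: [-0.3, -1.6, -1.5]
```

```bash
for x in 1; do python3 -m creep '[[0, 0, 0, 0, 0, 0.016, 0], [0, 0, 0, 0, 0, 0, 0]]' | egrep 'pos|force: \['; done; python3 -m creep '[[0, 0, 0, 0, 0, 0.016, 0], [0, 0, 0, 0, 0, 0, 0]]'| egrep 'pos|force: \['; python3 -m creep '[[0, 0, 0, 0, 0, 0.016, 0], [0, 0, 0, 0, 0, 0, 0]]'| egrep 'pos|force: \['; python3 -m creep '[[0, 0, 0, 0, 0, 0.016, 0], [0, 0, 0, 0, 0, 0, 0]]'| egrep 'pos|force: \['
```

```text
position: [555.2, -9.5, 185.5]
wrist_force: [-0.1, -2.0, -1.0]
position: [555.2, -9.5, 184.5]
wrist_force: [-0.2, -1.7, -0.4]
position: [555.1, -9.5, 183.5]
wrist_force: [0.1, -2.2, -0.6]
position: [555.1, -9.5, 182.4]
wrist_force: [1.4, -1.3, -0.9]
```

In the tool's units: 1.5 mm is 0.024.

```bash
python3 -m creep '[[0, 0, 0, 0, 0, 0.024, 0], [0, 0, 0, 0, 0, 0, 0]]' | egrep 'pos|force: \['; python3 -m creep '[[0, 0, 0, 0, 0, 0.024, 0], [0, 0, 0, 0, 0, 0, 0]]'| egrep 'pos|force: \['; python3 -m creep '[[0, 0, 0, 0, 0, 0.024, 0], [0, 0, 0, 0, 0, 0, 0]]'| egrep 'pos|force: \['; python3 -m creep '[[0, 0, 0, 0, 0, 0.0112, 0], [0, 0, 0, 0, 0, 0, 0]]'| egrep 'pos|force: \['; python3 -m creep '[[0, 0, 0, 0, 0, 0.008, 0], [0, 0, 0, 0, 0, 0, 0]]'| egrep 'pos|force: \['
```

```text
position: [555.1, -9.5, 180.9]
wrist_force: [-0.4, -2.1, -1.7]
position: [555.1, -9.5, 179.4]
wrist_force: [0.2, -1.2, -1.5]
position: [555.1, -9.5, 177.9]
wrist_force: [0.7, -1.5, -1.1]
position: [555.1, -9.5, 177.3]
wrist_force: [-0.4, -1.8, -0.7]
position: [555.1, -9.5, 176.8]
wrist_force: [0.8, -1.9, -0.1]
```

```bash
cat > st.py <<'E'
from rig import readout; import numpy as np
s=readout.sense(); print(round(s['time'],2),np.round(s['position'],1),'yaw',np.round(s['orientation'],3),'F',np.round(s['wrist_force'],1),'M',np.round(s['torque'],3),'j6',np.round(s['joint_positions'][5],3),'e6',np.round(s['effort'][5],3),round(s['finger_gap'],3))
E
python3 st.py; python3 -m creep '[[0, 0, 0.5, 0, 0, 0, 0], [0, 0, 0.5, 0, 0, 0, 0]]' >/dev/null; python3 st.py;  python3 -m creep '[[0, 0, 0.5, 0, 0, 0, 0], [0, 0, 0.5, 0, 0, 0, 0], [0, 0, 0.5, 0, 0, 0, 0]]' >/dev/null; python3 st.py; python3 -m creep '[[0, 0, 0.5, 0, 0, 0, 0], [0, 0, 0.5, 0, 0, 0, 0], [0, 0, 0.5, 0, 0, 0, 0], [0, 0, 0.5, 0, 0, 0, 0], [0, 0, 0, 0, 0, 0, 0]]'>/dev/null; python3 st.py
```

```text
14.55 [555.1  -9.5 176.8] yaw [-3.142 -0.    -1.614] F [ 0.8 -1.9 -0.1] M [-0.572 -0.021 -0.045] j6 -1.781 e6 -0.0 0.175
14.8 [555.   -9.5 176.7] yaw [ 3.141 -0.    -1.817] F [-0.4 -3.4 -0.9] M [-0.868  0.27   0.079] j6 -1.578 e6 -1.267 0.177
15.18 [554.8  -9.5 176.7] yaw [ 3.141e+00 -1.000e-03 -2.117e+00] F [-2.  -2.7  0.6] M [-0.765  0.468  0.13 ] j6 -1.278 e6 -1.234 0.178
15.8 [554.7  -9.4 176.6] yaw [ 3.141e+00 -1.000e-03 -2.513e+00] F [-3.6 -2.4 -0.2] M [-0.588  0.808  0.054] j6 -0.881 e6 0.903 0.181
```

In the tool's units: 0.1 rad is 0.5.

```bash
python3 -m creep '[[0, 0, 0.5, 0, 0, 0, 0], [0, 0, 0.5, 0, 0, 0, 0], [0, 0, 0.5, 0, 0, 0, 0], [0, 0, 0.5, 0, 0, 0, 0], [0, 0, 0.5, 0, 0, 0, 0]]' >/dev/null; python3 st.py;  python3 -m creep '[[0, 0, 0.5, 0, 0, 0, 0], [0, 0, 0.5, 0, 0, 0, 0], [0, 0, 0.5, 0, 0, 0, 0], [0, 0, 0.5, 0, 0, 0, 0]]' >/dev/null; python3 st.py
```

```text
16.43 [554.6  -9.2 176.6] yaw [ 3.141e+00 -1.000e-03 -3.014e+00] F [-4.  -0.6  0.9] M [-0.328  1.024  0.08 ] j6 -0.38 e6 -1.234 0.174
16.93 [554.5  -9.  176.6] yaw [ 3.141e+00 -1.000e-03  2.869e+00] F [-4.2  0.4  1.6] M [-0.067  1.06   0.097] j6 0.02 e6 -1.235 0.175
```

```bash
python3 -m creep '[[0, 0, 0.45, 0, 0, 0, 0]]' >/dev/null; python3 st.py|cut -c50-;  python3 -m creep '[[0, 0, 0.45, 0, 0, 0, 0]]' >/dev/null; python3 st.py|cut -c50-; python3 -m creep '[[0, 0, 0.45, 0, 0, 0, 0]]' >/dev/null; python3 st.py|cut -c50-; python3 -m creep '[[0, 0, 0.45, 0, 0, 0, 0]]' >/dev/null; python3 st.py|cut -c50-
```

```text
-03  2.780e+00] F [-3.3  0.3  1.3] M [-0.016  0.99   0.063] j6 0.11 e6 -1.037 0.176
-03  2.690e+00] F [-2.8 -0.2  1.8] M [0.017 0.992 0.047] j6 0.199 e6 -1.101 0.176
03  2.600e+00] F [-3.   1.   1.8] M [0.086 0.968 0.129] j6 0.289 e6 -1.104 0.174
-03  2.510e+00] F [-3.3  0.1  0.9] M [0.127 0.904 0.101] j6 0.379 e6 -1.104 0.175
```

In the tool's units: 0.07 rad is 0.35.

```bash
python3 -m creep '[[0, 0, 0.35, 0, 0, 0, 0]]' >/dev/null; python3 st.py|cut -c50-;  python3 -m creep '[[0, 0, 0.35, 0, 0, 0, 0]]' >/dev/null; python3 st.py|cut -c50-
```

```text
-03  2.440e+00] F [-3.2  0.4  1.4] M [0.21  0.927 0.07 ] j6 0.449 e6 -0.709 0.176
-03  2.371e+00] F [-2.9  1.4  0.7] M [0.22  0.864 0.069] j6 0.519 e6 -0.837 0.173
```

In the tool's units: 0.07 rad is 0.35.

```bash
python3 -m creep '[[0, 0, 0.35, 0, 0, 0, 0]]' >/dev/null; python3 st.py|cut -c50-;  python3 -m creep '[[0, 0, 0.35, 0, 0, 0, 0]]' >/dev/null; python3 st.py|cut -c50-
```

```text
03  2.301e+00] F [-3.   1.2  1.4] M [0.263 0.831 0.134] j6 0.589 e6 -0.841 0.173
-03  2.231e+00] F [-2.3  1.4  0.2] M [0.399 0.88  0.111] j6 0.659 e6 -0.811 0.17
```

In the tool's units: 0.05 rad is 0.25.

```bash
python3 -m creep '[[0, 0, 0.25, 0, 0, 0, 0]]' >/dev/null; python3 st.py|cut -c50-;  python3 -m creep '[[0, 0, 0.25, 0, 0, 0, 0]]' >/dev/null; python3 st.py|cut -c50-
```

```text
-03  2.181e+00] F [-2.6  1.5  1.1] M [0.361 0.828 0.231] j6 0.708 e6 -0.329 0.175
-03  2.132e+00] F [-3.3  1.6  0.2] M [0.379 0.843 0.298] j6 0.758 e6 -0.372 0.175
```

In the tool's units: 0.03 rad is 0.15.

```bash
python3 -m creep '[[0, 0, 0, 0, 0, 0, 0]]' >/dev/null; python3 st.py|cut -c50-;  python3 -m creep '[[0, 0, 0, 0, 0, 0, 0]]' >/dev/null; python3 st.py|cut -c50-; python3 -m creep '[[0, 0, 0.15, 0, 0, 0, 0]]' >/dev/null; python3 st.py|cut -c50-;python3 -m creep '[[0, 0, 0, 0, 0, 0, 0]]' >/dev/null; python3 st.py|cut -c50-;
```

```text
03  2.133e+00] F [-3.6  1.6  1.1] M [0.513 0.86  0.282] j6 0.757 e6 0.661 0.172
-03  2.132e+00] F [-3.4  2.7  1.9] M [0.818 0.943 0.273] j6 0.757 e6 0.252 0.175
-03  2.100e+00] F [-3.7  3.4  0.9] M [0.933 0.964 0.341] j6 0.79 e6 -0.347 0.175
-03  2.099e+00] F [-3.5  3.6  0.1] M [1.104 1.036 0.258] j6 0.79 e6 0.504 0.175
```

Moment rose from about 0.1 N m running to about 0.3 N m held, so the bolt is on its seat and snug. I'm easing off within the play and drawing the key out.

In the tool's units: -0.04 rad is -0.2.

```bash
python3 -m creep '[[0, 0, -0.2, 0, 0, 0, 0], [0, 0, -0.2, 0, 0, 0, 0], [0, 0, 0, 0, 0, 0, 0]]' >/dev/null; python3 st.py; python3 -m creep '[[0, 0, 0, 0, 0, -0.032, 0], [0, 0, 0, 0, 0, -0.048, 0], [0, 0, 0, 0, 0, -0.048, 0], [0, 0, 0, 0, 0, -0.064, 0]]' >/dev/null; python3 st.py
```

```text
19.05 [554.9  -9.1 176.6] yaw [ 3.142e+00 -1.000e-03  2.180e+00] F [-3.7  4.4  0.7] M [1.024 1.107 0.103] j6 0.709 e6 -0.165 0.175
19.55 [555.2  -9.5 189.2] yaw [3.142 0.    2.18 ] F [-2.3  0.9 -1.9] M [0.407 0.527 0.018] j6 0.709 e6 -0.002 0.177
```

```bash
python3 -m creep '[[0, 0, 0, 0, 0, -0.16, 0], [0, 0, 0, 0, 0, -0.32, 0], [0, 0, 0, 0, 0, -0.416, 0], [0, 0, -0.919, 0, 0, 0, 0], [0, 0, -0.919, 0, 0, 0, 0], [0, 0, -0.919, 0, 0, 0, 0], [0, 0, -0.919, 0, 0, 0, 0], [0, 0, -0.919, 0, 0, 0, 0], [0, 0, -0.919, 0, 0, 0, 0], [0, 0, -0.919, 0, 0, 0, 0]]' >/dev/null;  python3 -m creep '[[0, 0, -0.919, 0, 0, 0, 0], [0, 0, -0.919, 0, 0, 0, 0], [0, 0, -0.919, 0, 0, 0, 0], [0, 0, -0.919, 0, 0, 0, 0], [0, 0, -0.919, 0, 0, 0, 0], [0, 0, -0.919, 0, 0, 0, 0], [0, 0, -0.919, 0, 0, 0, 0], [0, 0, 0, 0, 0, 0, 0]]'>/dev/null; python3 st.py; python3 -m creep '[[0, 0, 0, 0.824, 0.15728, 0, 0], [0, 0, 0, 0.824, 0.15728, 0, 0], [0, 0, 0, 0.824, 0.15728, 0, 0], [0, 0, 0, 0.824, 0.15728, 0, 0], [0, 0, 0, 0.824, 0.15728, 0, 0], [0, 0, 0, 0.824, 0.15728, 0, 0], [0, 0, 0, 0, 0, 0, 0], [0, 0, 0, 0, 0, 0, 0]]'>/dev/null; cat > chk.py <<'E'
from h import *
import sys
c=cam("wrist"); s=readout.sense(); p=np.array(s['position']); print(np.round(p,1),np.round(s['orientation'],3),round(s['finger_gap'],3))
P=cloud(c); H,S,V=cv2.split(cv2.cvtColor(c['color'],cv2.COLOR_BGR2HSV)); rt=R.from_euler('xyz',s['orientation']).as_matrix()
red=((H<6)|(H>174))&(S>180)&(V>90); Q=(P-p)@rt; T=Q[red]; T=T[np.isfinite(T).all(1)]; T=T[abs(T[:,2]+18)<5]
r=cv2.minAreaRect(T[:,:2].astype(np.float32)); print('bar',len(T),np.round(T.mean(0),1),np.round(r[0],1),np.round(r[1],1),r[2])
m=T[:,0]; A=np.polyfit(T[abs(T[:,1])<2][:,0],T[abs(T[:,1])<2][:,2],1); print('bar pitch',A)
m=np.isfinite(Q).all(-1)&(abs(Q[...,0])<15)&(abs(Q[...,1])<15)&(Q[...,2]>20)&(Q[...,2]<90); q=Q[m]
if len(q): print('shaft',len(q),np.round(q.mean(0),1),np.round(q.min(0),1),np.round(q.max(0),1))
cv2.imwrite('pics/'+sys.argv[1],c['color'][:280,120:400])
x=eyes.camera("side"); cv2.imwrite('pics/s_'+sys.argv[1],cv2.resize(x['color'][190:330,200:350],None,fx=4,fy=4,interpolation=cv2.INTER_CUBIC))
E
python3 chk.py back.png
```

```text
21.8 [555.9  -9.9 246.8] yaw [-3.139e+00 -1.000e-03 -1.532e+00] F [ 0.6  0.3 -0.9] M [ 0.007 -0.008  0.059] j6 -1.863 e6 -1.617 0.174
[ 509.  -320.1  245.6] [-3.141 -0.    -1.532] 0.176
bar 4021 [  6.4   0.7 -17.6] [-0.   0.3] [69.2 15.9] 0.02882705070078373
bar pitch [ 1.75355474e-02 -1.83755343e+01]
shaft 21 [ 4.9  0.2 78.7] [ 4.1 -3.3 76.6] [ 5.4  4.1 80.5]
```

View pics/back.png

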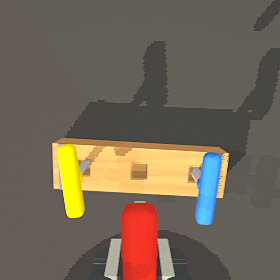

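View pics/s_back.png

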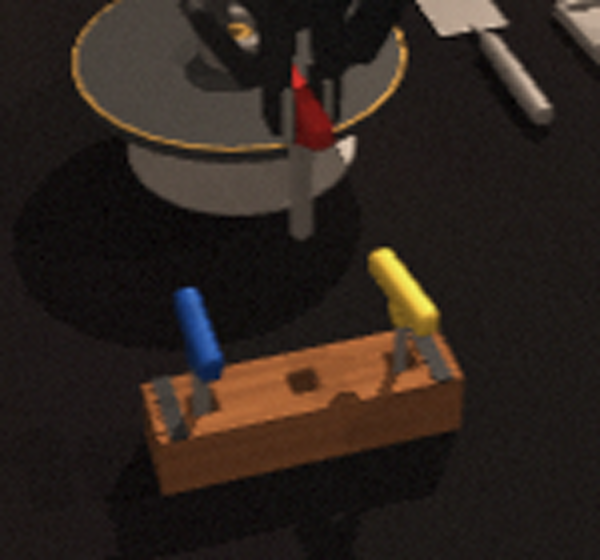

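The hole is at crop (139,171) in the wrist view, i.e. image (259,171). The side view shows the upright shaft tip (300,235) right above the hole (303,380).

```bash
python3 - <<'E'
from h import *
c=cam("wrist"); s=readout.sense(); p=np.array(s['position']); rt=R.from_euler('xyz',s['orientation']).as_matrix()
g=cv2.cvtColor(c['color'],cv2.COLOR_BGR2GRAY)[155:190,240:280]; m=(g<75).astype(np.uint8); n,l,st,ce=cv2.connectedComponentsWithStats(m)
for i in range(1,n):
    if st[i,4]>40: 
        u,v=ce[i]+[240,155]; x,y,w,h=st[i,:4]; print(st[i],u,v)
        for (a,b) in ((u,v),(x+240-.5,v),(x+w+239.5,v),(u,y+154.5),(u,y+h+154.5)): print(np.round((onz(c,b,a,45)-p)@rt,1))
print(g[::2,::2])
E
```

```text
[[213 213 212 209 207 208 208 208 208 208 212 215 215 215 215 215 215 215
  215 215]
 [205 206 205 206 205 205 205 206 205 205 209 212 212 213 212 214 215 214
  214 213]
 [200 201 202 201 200 199 199 199 205 209 213 215 214 214 213 215 219 220
  220 220]
 [199 206 209 209 209 211 177 186 188 199 198 208 209 215 214 214 216 217
  216 217]
 [210 209 209 209 210 206 178 163 164 162 162 162 161 145 209 210 215 216
  217 216]
 [210 209 210 211 211 208 149 153 156 154 156 156 157 143 206 215 215 215
  214 214]
 [207 207 208 207 208 206 167 157 156 157 157 155 156 131 211 215 215 216
  217 217]
 [205 206 205 206 205 195 158 156 159 162 161 159 158 132 209 211 212 212
  213 212]
 [206 207 207 205 206 198 146 119 125 124 123 122 120 104 206 210 210 210
  210 210]
 [207 206 206 206 206 190 138 126 128 130 128 128 128 113 208 210 210 210
  210 210]
 [206 206 207 207 208 195 139 122 121 122 119 120 122 106 212 211 214 212
  211 211]
 [208 207 206 205 207 195 160 162 154 148 146 135 129 138 214 221 220 220
  219 220]
 [211 210 211 211 212 213 216 214 211 208 206 204 214 211 215 220 219 220
  219 220]
 [210 206 207 207 207 207 207 207 209 207 207 208 217 216 216 217 217 217
  217 217]
 [209 204 204 204 204 204 204 205 203 204 204 204 208 211 211 211 211 211
  212 213]
 [206 206 207 206 204 204 204 202 201 200 200 200 205 208 208 209 209 208
  208 209]
 [211 211 211 209 209 208 208 208 207 207 208 205 209 212 212 211 211 211
  210 210]
 [212 211 211 211 211 211 211 210 210 210 210 214 217 216 216 215 214 214
  214 213]]
```

```bash
python3 - <<'E'
from h import *
c=cam("wrist"); s=readout.sense(); p=np.array(s['position']); rt=R.from_euler('xyz',s['orientation']).as_matrix()
for u,v in ((259.3,169.7),(251,170),(267.5,170),(259,161),(259,178.5)): print(np.round((onz(c,v,u,45)-p)@rt,2),np.round(onz(c,v,u,45),1))
print(p)
E
```

```text
[ -0.46   0.4  200.31] [ 508.8 -319.3   45. ]
[ -0.8   -8.96 200.31] [ 518.2 -318.5   45. ]
[ -0.81   9.65 200.3 ] [ 499.6 -319.3   45. ]
[9.5000e+00 7.0000e-02 2.0031e+02] [ 509.6 -329.2   45. ]
[-1.071e+01  6.000e-02  2.003e+02] [ 508.8 -309.    45. ]
[ 509.14636603 -319.63678416  245.30798693]
```

The manual's scale: shifts go in shares of 62.5 mm and turns go in units of 0.2 rad. Converting my numbers, 40 mm is 0.64, 4 mm is 0.064.

```bash
python3 -m creep '[[0, 0, 0, 0, 0, 0.64, 0], [0, 0, 0, 0, 0, 0.64, 0], [0, 0, 0, 0, 0, 0.32, 0], [0, 0, 0, 0, 0, 0.128, 0], [0, 0, 0, 0, 0, 0.064, 0], [0, 0, 0, 0, 0, 0.064, 0], [0, 0, 0, 0, 0, 0.064, 0], [0, 0, 0, 0, 0, 0, 0]]' >/dev/null; python3 st.py; python3 -m creep '[[0, 0, 0, 0, 0, 0.064, 0], [0, 0, 0, 0, 0, 0.064, 0]]' >/dev/null; python3 st.py
```

```text
24.0 [ 508.7 -320.6  124.8] yaw [-3.142 -0.    -1.53 ] F [-0.1  0.2 -0.8] M [ 0.001  0.035 -0.042] j6 -2.391 e6 0.0 0.176
24.25 [ 508.7 -320.6  116.6] yaw [-3.141 -0.    -1.53 ] F [-0.5 -0.1 -1.2] M [-0.022  0.021 -0.015] j6 -2.391 e6 0.0 0.176
```

In the hole with no contact force. I'm lowering to the floor and releasing.

In the tool's units: 8 mm is 0.128, 5 mm is 0.08.

```bash
python3 -m creep '[[0, 0, 0, 0, 0, 0.128, 0], [0, 0, 0, 0, 0, 0.128, 0], [0, 0, 0, 0, 0, 0.08, 0], [0, 0, 0, 0, 0, 0, 0]]' >/dev/null; python3 st.py; python3 -m creep '[[0, 0, 0, 0, 0, 0.024, 0], [0, 0, 0, 0, 0, 0, 0]]' >/dev/null; python3 st.py
```

```text
24.75 [ 508.4 -320.3   95.2] yaw [ 3.141e+00  1.000e-03 -1.530e+00] F [ 0.4  0.6 -1. ] M [-0.042  0.01   0.006] j6 -2.391 e6 0.0 0.172
25.0 [ 508.8 -320.7   94.5] yaw [-3.141 -0.    -1.53 ] F [-0.  -1.2 -2.1] M [-0.023 -0.026 -0.008] j6 -2.391 e6 -0.0 0.175
```

In the tool's units: 1 mm is 0.016.

```bash
python3 -m creep '[[0, 0, 0, 0, 0, 0.016, 0], [0, 0, 0, 0, 0, 0, 0]]' >/dev/null; python3 st.py; python3 -m creep '[[0, 0, 0, 0, 0, 0, 0.2], [0, 0, 0, 0, 0, 0, 0.25], [0, 0, 0, 0, 0, 0, 0.4], [0, 0, 0, 0, 0, 0, 0.4], [0, 0, 0, 0, 0, 0, 0.4], [0, 0, 0, 0, 0, -0.24, 0.4], [0, 0, 0, 0, 0, -0.48, 0.4], [0, 0, 0, 0, 0, -0.8, 0.4], [0, 0, 0, 0, 0, -0.88, 0.4], [0, 0, 0, 0, 0, 0, 0.4], [0, 0, 0, 0, 0, 0, 0.4]]' ; python3 look.py; python3 chk.py end.png
```

```text
25.25 [ 508.7 -320.6   93.4] yaw [-3.141 -0.    -1.53 ] F [ 0.7  0.8 -1.8] M [-0.044  0.01   0.006] j6 -2.391 e6 0.0 0.175
time: 26.62
position: [508.8, -320.7, 243.8]
orientation: [-3.141, -0.001, -1.53]
wrist_force: [-0.5, 0.0, -0.6]
finger_gap: 0.398
grip_force: 0.0
[ 508.5 -320.4  242.7] [ 3.141e+00  1.000e-03 -1.530e+00] [-0.78   0.109  0.109  1.571  0.    -2.391] 0.40203394239059403
red 876 111.2 [ 507.9 -324.2  110.1] [ 508.1 -319.6] [14.3 68.1] 2.0
blue 23 106.4 [ 444.  -330.8  105. ] [ 443.8 -318.8] [68.  16.3] 88.8
yellow 1105 111.3 [ 572.9 -322.4  110.3] [ 573.1 -320.9] [15.3 67.9] 5.8
[ 508.3 -320.2  242.2] [ 3.14e+00  1.00e-03 -1.53e+00] 0.401
bar 0 [nan nan nan] [0. 0.] [0. 0.] 0.0chk.py:6: RuntimeWarning: Mean of empty slice.
  r=cv2.minAreaRect(T[:,:2].astype(np.float32)); print('bar',len(T),np.round(T.mean(0),1),np.round(r[0],1),np.round(r[1],1),r[2])
  ret = um.true_divide(
Traceback (most recent call last):
  File "chk.py", line 7, in <module>
    m=T[:,0]; A=np.polyfit(T[abs(T[:,1])<2][:,0],T[abs(T[:,1])<2][:,2],1); print('bar pitch',A)
                ~~~~~~~~~~^^^^^^^^^^^^^^^^^^^^^^^^^^^^^^^^^^^^^^^^^^^^^^^
TypeError: expected non-empty vector for x
```

The red key's bar is back at 111.2 mm high and at its original place, released and upright, and the other keys still stand. I'm handing in.

```bash
python3 -c "
from rig import workorder; print(workorder.close_job())"
```

```text
the job is handed in; nothing more can be done
None
```

The job is handed in, with no verdict returned: the bolt was turned clockwise until the wrist moment rose from about 0.1 to about 0.3 N m (snug), in one continuous turn without needing to regrasp the T-bar, and the red key stands released and upright in the rack's middle hole.

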